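Unlock the loaded shaker

TASK

Two identical bench shakers stand side by side with their transport locks in. Unlock the one with the bottle clamped on its platform: slide its black lock grip along the track, away from the platform, all the way to the end stop, so that the bolt comes out of the platform, and let go of it. Leave the empty shaker locked.

Things in the scene. Friction and masses are not known exactly. Their poses are not given: they have to be found in the camera images.
- bottle_lock (a joint): Slide lock of the shaker that carries the brown bottle (56 mm across, 111 high, in 4 wire clamps). 0 m = bolt in, 0.065 = grip at end stop; starts at 0 to 0.012. Grows as the grip moves away from the platform. Friction 2.5 N, no spring. Shaker: fixed, 260 x 80 mm, deck 40 mm above worktop, aluminium platform top at 60; at 0 the platform edge is 73 and the bottle's axis 123 mm beyond the grip.
- bottle_grip (a point): Its lock grip: black block 24 mm long (x), 14 wide (y), top 44 mm above the deck, on a 28 x 22 mm steel foot 4 mm high. Point: on its middle line, 28 mm above the deck. x level, along the track to the platform (the lock opens along -x), y level across, z up. The bolt, a steel tongue 18 x 3 mm, runs from the foot to +x on the deck. End stop: 8 mm high bar at the -x end. 30 mm free deck each side.
- empty_lock (a joint): Slide lock of the other, identical shaker, whose platform and wire clamps are empty. 0 m = bolt in, 0.065 = at its end stop; starts at 0 to 0.012 and must stay in. Which shaker is left and which right changes; each is turned up to 9 degrees.
- empty_grip (a point): The grip of the empty shaker's lock; same shape, point and axes as bottle_grip.

How it is judged (in metres and radians):
At the end, for the whole second after the job is handed in: The lock of the shaker with the bottle is at its end stop (within 10 mm of the 65 mm travel) and at rest; the empty shaker's lock is still in (at most 22 mm out) (value of joint bottle_lock above 0.055 m and velocity of joint bottle_lock between -0.01 and 0.01 m/s and value of joint empty_lock below 0.022 m); the robot touches nothing.
It fails at once if the empty shaker's lock was moved more than 10 mm (distance of empty_grip from where it was at the start of the episode above 0.01 m).
It also fails if it takes over 32 s, if anything falls off the work surface, if the arm or the gripper's body presses on something with over 40 N, if the wrist force passes 120 N, or if a joint passes its speed limit or range.

ROBOT

A 6-joint arm with a two-finger parallel gripper is mounted at the origin on a cart in front of the work surface, level with it; the furniture and walls round the work are solid. World frame = base frame: x ahead of the robot, y to its left, z up, the work surface at z = 0. Lengths are in mm, angles in rad, forces in N, time in s.
With the tool pointing down it reaches from about 300 to 775 mm from the base axis. Payload 14.6 kg.
Tool frame: the origin (TCP) lies at the very end of the fingers, on their centre line; the grasp point (between the pads) lies 19 mm behind it; z points along the fingers, y is the line along which they close (so a half turn about z gives the same grasp; the last joint's range is limited). The gripper opens to 94 mm and grips with 3 to 60 N. Pads are 16 mm wide; open, the fingers measure 119 mm over their backs; the gripper's body (75 mm by 177 mm) begins 78 mm behind the grasp point.
Start: joints at [-1.411, 0.3, 1.521, -0, 1.321, -0.067], TCP at [123.667, -535.906, 205.446] pointing down, gripper open.
Joint ranges: [-3.03, 3.03], [-0.79, 2.21], [0.23, 2.52], [-1.04, 4.18], [0, 3.07], [-2.55, 2.55]. Speed limits (rad/s): [2.22, 2.22, 2.57, 3.14, 3.14, 3.14].

INTERFACE

Orientations are given as [roll, pitch, yaw] about the fixed x, y, z axes, in that order (R = Rz(yaw) Ry(pitch) Rx(roll)).
In Python, from cell import manip gives the robot as it stands.
- The arm moves only by the tool servo_tool, never from a script. Its argument "motion" is a list that holds one entry, the list of rows, each a list of 7 numbers: the shift along the world's x, y, z as a fraction of full scale, then the turn, a rotation vector about the world's x, y, z as a fraction of full scale, then the closure, from 0 (fully open) to 1 (shut). In form: [[[x, y, z, rx, ry, rz, gripper], ...]]. A call has 1 to 10 rows; each row is the pose to reach, as a shift and turn from the pose commanded when the call began, turning the shorter way round; what a row does not reach only later rows make up. Full scale, the value 1, is 0.5 m for a shift and pi rad for a turn. A row lasts 1/10 s, in which the tool goes at most 50 mm and 8.59 degrees, less where a joint would pass 70% of its speed; a pose out of reach is approached as far as the arm can. A call with a number of a shift or a turn outside -1 to 1 is refused whole. A call with a gripper value outside its range is refused whole. The fingers move at their own pace and stop on an object; "newtons" is the grip in N (left out, the last holds). Time passes only in rows, so rows that repeat a pose let the fingers close. It gives the time, the measured TCP pose, the force, the opening and the grip force at its end, in the units of the state.
- manip.read_state(): the state, without advancing time (a new reading comes with each control period).
- manip.camera(name): name is "scene" or "top" or "wrist"; returns a dict with "frame" (480x640x3 uint8, red, green, blue), "range_z" (480x640 float32, mm along the optical axis (not along the pixel's ray), 0 where there is no reading), "vfov" (degrees; the focal length in pixels is half the picture's height over the tangent of half this angle, whatever the lens; pixels are square), "cx", "cy" (the principal point, pixels), "k1" (the pictures are not rectified: a ray, as slopes to the right and down, at radius r is drawn at 1 + k1 r^2 times it, then the intrinsics apply), "cam_to_world" (4x4, takes a point from camera to world coordinates). Camera axes: x right, y down, z forward; pixel columns grow to the right and rows downward; lengths in mm; the calibration is good to about 2 mm. A picture is of the moment at which its call begins.
- manip.sign_off(): hands the job in; it is judged then, once.
The state is a dict: "clock": time; "joints": joint angles; "qd": joint speeds; "effort": joint torques, N m; "eef_pos": TCP position; "eef_rot": TCP orientation; "wrist_force": force on the tool from outside, world axes, zero at the start; "moment": the same for the moment, N m; "finger_gap": finger opening in mm; "finger_force": force on a finger pad.
Only numpy, scipy, OpenCV 4.12 (cv2) and the standard library are available. Lean on these libraries where they do the work, as an engineer would, in place of code of your own. Each camera call takes 0.05 s, during which the arm holds its last target. There are 200 camera calls.

## Working session

There is one attempt and no reset: what is moved stays moved. The work goes in short steps, Python scripts to look and compute and a tool call to move; the robot and the scene stay as the last step left them, time stands still between calls to the robot, and variables do not carry over. Pictures are saved under pics/ and viewed, at most 10 in all, crops included, and the job is handed in when it is done.

Besides the shell and the picture viewer there is one more tool, called after "Call:" by a JSON object that holds its "api" and its "payload", one argument or row to a line. servo_tool: Moves the arm, as the interface text tells. Its arguments: {"type":"object","properties":{"motion":{"type":"array"},"newtons":{"type":"number"}},"required":["motion"]}

```bash
mkdir -p pics
cat > h.py <<'E'
import numpy as np, cv2
from cell import manip
def grab(n,f):
    c=manip.camera(n); np.savez('pics/'+f+'.npz',**c); cv2.imwrite('pics/'+f+'.png',c['frame'][:,:,::-1]); return c
def load(f): return dict(np.load('pics/'+f+'.npz'))
def px(c,u,v,z=None):
    """world point of pixel; by depth, or intersect plane z"""
    f=240/np.tan(np.radians(float(c['vfov']))/2)
    d=np.array([(u-c['cx'])/f,(v-c['cy'])/f]);s=d.copy()
    for _ in range(20): s=d/(1+c['k1']*(s@s))
    r=np.array([*s,1.]);T=c['cam_to_world']
    if z is None: k=c['range_z'][int(round(v)),int(round(u))]
    else: k=(z-T[2,3])/(T[:3,:3]@r)[2]
    return T[:3,:3]@(r*k)+T[:3,3]
E
python3 - <<'E'
from h import *
for n in('top','scene'):grab(n,n+'0')
print(manip.read_state())
E
```

```text
{'clock': 0.1, 'joints': array([-1.41061922e+00,  3.00410703e-01,  1.52149819e+00, -5.60356686e-05,
        1.32070704e+00, -6.65951504e-02]), 'qd': array([ 0.00051655, -0.00143898, -0.00278542, -0.00125654,  0.00113727,
        0.00237722]), 'effort': array([ 3.93171149e-04, -5.32645512e+01, -3.53283048e+01,  7.09201279e-02,
        2.35098257e-02, -4.34110621e-05]), 'eef_pos': array([ 123.60706977, -535.69404962,  204.95452792]), 'eef_rot': array([-3.14056803e+00, -1.39369820e-05,  2.26786143e-01]), 'wrist_force': array([-0.01920208,  0.09052   ,  0.03249443]), 'moment': array([ 0.01861189,  0.00103284, -0.01344438]), 'finger_force': 0.0, 'finger_gap': 93.95604993714427}
```

View pics/top0.png

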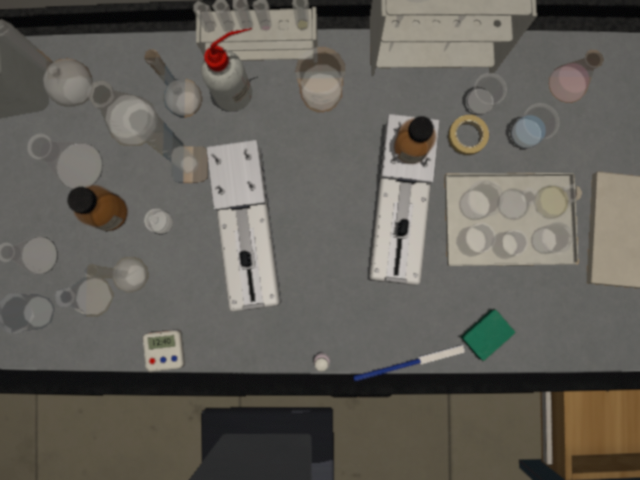

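View pics/scene0.png

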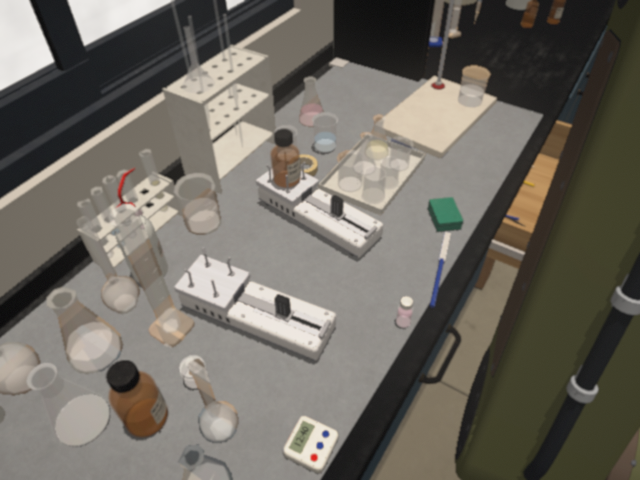

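The bottle's shaker is the right one in the top view, with its grip at about (402,228). The empty shaker is on the left, with its grip at (246,259). I'll enlarge the right one.

Run:
```python
from h import *
c=load('top0')
cv2.imwrite('pics/c1.png',cv2.resize(c['frame'][110:290,360:450,::-1],None,fx=3.3,fy=3.3,interpolation=cv2.INTER_CUBIC))
print(px(c,402,228),px(c,402,228,84),px(c,246,259,84))
for p in [(391,116),(439,118),(372,278),(419,283)]: print(p,px(c,*p),px(c,*p,40))
```

```text
[ 577.93200937 -284.05236019   83.93606716] [ 577.92511597 -284.04441846   84.        ] [534.46809417 -51.22304461  84.        ]
(391, 116) [ 756.98087624 -274.45120014   58.79590495] [ 762.68995298 -276.52030958   40.        ]
(439, 118) [ 770.32761426 -360.74972702    0.96783128] [ 758.64384049 -353.19584621   40.        ]
(372, 278) [ 505.18676715 -241.24066528   38.81095326] [ 505.15886354 -241.15553523   40.        ]
(419, 283) [ 496.56192261 -314.95237294   34.00319875] [ 496.4778499  -314.04731205   40.        ]
```

View pics/c1.png

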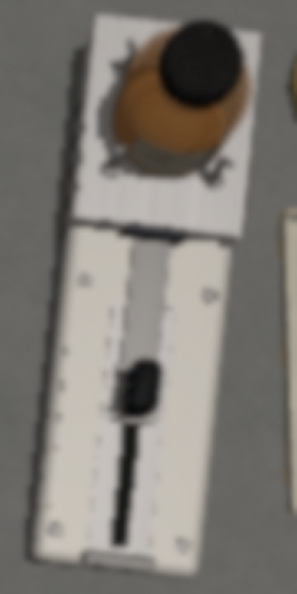

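The crop shows the bottle's grip top at about (403,227) in the full image. The shaker is turned about -6.8°, so the yaw I want is -0.119. I'll move above the grip at the present height.

Call:
{"api": "servo_tool", "payload": {
  "motion": [
    [[0.9,0.5,0,0,0,-0.11,0],[0.9,0.5,0,0,0,-0.11,0],[0.9,0.5,0,0,0,-0.11,0],[0.9,0.5,0,0,0,-0.11,0],[0.9,0.5,0,0,0,-0.11,0],[0.9,0.5,0,0,0,-0.11,0],[0.9,0.5,0,0,0,-0.11,0],[0.9,0.5,0,0,0,-0.11,0],[0.9,0.5,0,0,0,-0.11,0],[0.9,0.5,0,0,0,-0.11,0]]
  ]
}}

```text
clock: 1.1
eef_pos: [555.1, -295.6, 205.1]
eef_rot: [-3.141, 0.0, -0.119]
wrist_force: [-0.4, -0.9, 0.2]
finger_gap: 94.3
finger_force: 0.0
```

Call:
{"api": "servo_tool", "payload": {
  "motion": [
    [[0,0,0,0,0,0,0],[0,0,0,0,0,0,0],[0,0,0,0,0,0,0]]
  ]
}}

```text
clock: 1.4
eef_pos: [552.8, -297.7, 205.3]
eef_rot: [-3.141, 0.001, -0.12]
wrist_force: [-0.4, 1.1, 0.8]
finger_gap: 94.1
finger_force: 0.0
```

Run:
```python
from h import *
c=grab('wrist','w1'); s=manip.read_state(); print(s['clock'],s['eef_pos'],s['eef_rot'])
# black points at grip-top height
Z=c['range_z']; P=[]
for v in range(0,480,2):
  for u in range(0,640,2):
    if Z[v,u]>0 and c['frame'][v,u].max()<60:
      p=px(c,u,v)
      if 78<p[2]<90 and abs(p[0]-578)<40 and abs(p[1]+285)<40: P.append(p)
P=np.array(P); print(len(P),P.mean(0),P.min(0),P.max(0)) if len(P) else 0
if len(P):print(cv2.minAreaRect(P[:,:2].astype(np.float32)))
```

```text
1.45 [ 552.66113033 -297.94312691  205.49670157] [ 3.14153764e+00  2.28882255e-04 -1.20217148e-01]
140 [ 583.84685025 -286.40700356   83.37036223] [ 571.13053864 -294.3278753    78.1518826 ] [ 595.18373439 -279.08456312   85.86653133]
((583.0578002929688, -286.63323974609375), (13.261446952819824, 23.80708122253418), 81.63356018066406)
```

View pics/w1.png

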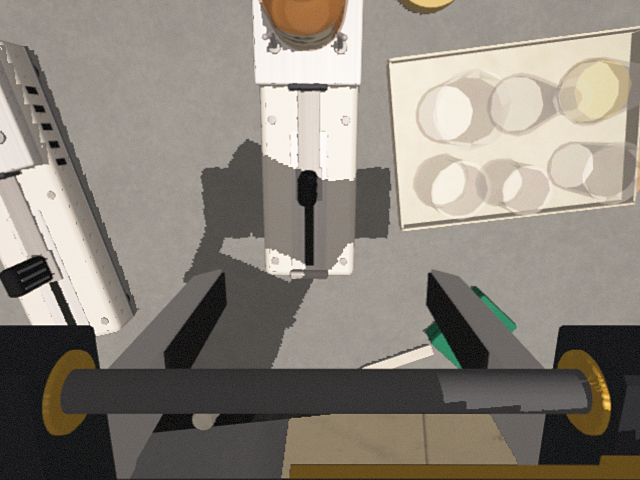

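The wrist view shows the grip top at (308,188), in line with the tool. Depth puts it at about (583,-286.5). I'll descend with the fingers partly closed, then grip.

Call:
{"api": "servo_tool", "payload": {
  "motion": [
    [[0.058,0.023,0,0,0,0,0.45],[0.058,0.023,-0.1,0,0,0,0.45],[0.058,0.023,-0.18,0,0,0,0.45],[0.058,0.023,-0.24,0,0,0,0.45],[0.058,0.023,-0.28,0,0,0,0.45],[0.058,0.023,-0.3,0,0,0,0.45],[0.058,0.023,-0.3,0,0,0,0.45],[0.058,0.023,-0.3,0,0,0,0.45]]
  ]
}}

```text
clock: 2.25
eef_pos: [582.8, -286.3, 56.8]
eef_rot: [3.141, -0.002, -0.119]
wrist_force: [-0.7, 1.1, 0.2]
finger_gap: 51.7
finger_force: 0.0
```

Call:
{"api": "servo_tool", "payload": {
  "motion": [
    [[0,0,0,0,0,0,1],[0,0,0,0,0,0,1],[0,0,0,0,0,0,1],[0,0,0,0,0,0,1],[0,0,0,0,0,0,1],[0,0,0,0,0,0,1],[0,0,0,0,0,0,1],[0,0,0,0,0,0,1]]
  ],
  "newtons": 20
}}

```text
clock: 3.05
eef_pos: [582.5, -286.6, 55.6]
eef_rot: [3.14, -0.001, -0.119]
wrist_force: [-0.5, -5.7, -0.1]
finger_gap: 14.0
finger_force: 20.0
```

Call:
{"api": "servo_tool", "payload": {
  "motion": [
    [[-0.015,0.0018,0,0,0,0,1],[-0.03,0.0036,0,0,0,0,1],[-0.045,0.0054,0,0,0,0,1],[-0.06,0.0072,0,0,0,0,1],[-0.075,0.009,0,0,0,0,1],[-0.085,0.0102,0,0,0,0,1],[-0.095,0.0114,0,0,0,0,1],[-0.1,0.012,0,0,0,0,1],[-0.104,0.0125,0,0,0,0,1],[-0.104,0.0125,0,0,0,0,1]]
  ]
}}

```text
clock: 4.05
eef_pos: [530.5, -279.9, 55.6]
eef_rot: [3.141, -0.0, -0.119]
wrist_force: [-0.2, -4.5, -0.2]
finger_gap: 13.6
finger_force: 20.0
```

Call:
{"api": "servo_tool", "payload": {
  "motion": [
    [[-0.004,0.0005,0,0,0,0,1],[-0.008,0.001,0,0,0,0,1],[-0.012,0.0014,0,0,0,0,1],[-0.014,0.0017,0,0,0,0,1],[-0.014,0.0017,0,0,0,0,1]]
  ]
}}

```text
clock: 4.55
eef_pos: [523.7, -279.0, 55.6]
eef_rot: [3.141, -0.001, -0.119]
wrist_force: [0.5, -5.3, -1.4]
finger_gap: 14.3
finger_force: 20.0
```

Call:
{"api": "servo_tool", "payload": {
  "motion": [
    [[-0.003,0.0004,0,0,0,0,1],[-0.006,0.0007,0,0,0,0,1],[-0.008,0.001,0,0,0,0,1],[-0.008,0.001,0,0,0,0,1]]
  ]
}}

```text
clock: 4.95
eef_pos: [521.3, -278.7, 55.6]
eef_rot: [3.14, -0.005, -0.119]
wrist_force: [12.9, -6.9, -9.4]
finger_gap: 13.6
finger_force: 20.0
```

The force rise at 61.6 mm of travel shows the end stop. Next I release and rise.

Call:
{"api": "servo_tool", "payload": {
  "motion": [
    [[0.002,0,0,0,0,0,1],[0.002,0,0,0,0,0,0.5],[0.002,0,0,0,0,0,0.5],[0.002,0,0,0,0,0,0.5],[0.002,0,0,0,0,0,0.5],[0.002,0,0,0,0,0,0.5]]
  ]
}}

```text
clock: 5.55
eef_pos: [520.6, -277.9, 55.5]
eef_rot: [-3.142, 0.0, -0.119]
wrist_force: [0.2, 0.7, -0.3]
finger_gap: 46.6
finger_force: 0.0
```

Call:
{"api": "servo_tool", "payload": {
  "motion": [
    [[0,0,0.05,0,0,0,0.5],[0,0,0.12,0,0,0,0.5],[0,0,0.2,0,0,0,0.5],[0,0,0.26,0,0,0,0.5],[0,0,0.3,0,0,0,0.5],[-0.06,0,0.3,0,0,0,0.5],[-0.1,0,0.3,0,0,0,0.5],[-0.1,0,0.3,0,0,0,0.5],[-0.1,0,0.3,0,0,0,0.5]]
  ]
}}

```text
clock: 6.45
eef_pos: [470.8, -278.1, 205.8]
eef_rot: [3.141, -0.001, -0.119]
wrist_force: [0.7, 0.5, 0.3]
finger_gap: 47.1
finger_force: 0.0
```

Run:
```python
from h import *
grab('wrist','w2'); s=manip.read_state(); print(s['clock'],s['eef_pos'],s['wrist_force'],s['finger_gap'])
```

```text
6.5 [ 471.05132272 -278.01413595  205.57601762] [ 0.2947349  -0.33155277  0.30132549] 46.71174058718461
```

View pics/w2.png

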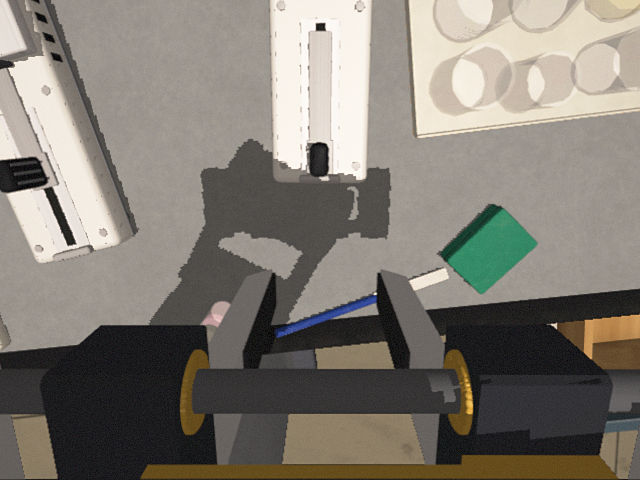

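The grip at (319,159) is against the end-stop bar at (320,179), and the gripper is clear. The empty shaker's grip at (20,175) is still in place.

```bash
python3 -c "
from cell import manip
print(manip.sign_off())"
```

```text
the job is handed in; nothing more can be done
None
```

The bottle shaker's lock is pulled out to its end stop and released, the empty shaker was left untouched, and the job was handed in at about 6.5 s; sign-off returned no verdict.

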